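# Set the selector and snap its cover on

### The arm

A 7-joint arm with a two-finger parallel gripper is mounted at the origin on the work surface. World frame = base frame: x ahead of the robot, y to its left, z up, the work surface at z = 0. Lengths are in m, angles in rad, forces in N, time in s.
With the tool pointing down it reaches from about 0.425 to 1.025 m from the base axis. Payload 9.4 kg.
Tool frame: the origin (TCP) lies on the front face of the gripper's body, between the roots of the fingers; the fingertips stand 84 mm ahead of it and the grasp point (between the pads) lies 65 mm ahead of it (robot.tip_reach is the distance from the TCP to the fingertips, in m); z points along the fingers, y is the line along which they close (so a half turn about z gives the same grasp; the last joint's range is limited). The gripper opens to 93 mm and grips with 3 to 60 N. Pads are 15 mm wide; open, the fingers measure 128 mm over their backs; the gripper's body (75 mm by 188 mm) begins 65 mm behind the grasp point.
Start: joints at [-1.321, 0.599, -0.003, 1.599, 0.002, 0.943, -0.08], TCP at [0.233, 0.687, 0.303] pointing down, gripper open.
Joint ranges: [-2.57, 2.57], [-0.35, 1.97], [-1.29, 1.29], [0.11, 2.56], [-1.05, 4.19], [0.11, 1.86], [-2.63, 2.63]. Speed limits (rad/s): [2.22, 2.22, 3.01, 3.01, 3.14, 3.14, 3.14].

### API

Orientations are given as [roll, pitch, yaw] about the fixed x, y, z axes, in that order (R = Rz(yaw) Ry(pitch) Rx(roll)).
In Python, from rig import robot gives the robot as it stands.
- The arm moves only by the shell command python3 -m pendant 'ROWS'. ROWS is JSON, a list of rows, each an object of numbers: "tx", "ty", "tz": the shift along the tool's x, y, z in cm; "rx", "ry", "rz": the turn, a rotation vector about the tool's x, y, z in degrees; "claw": the finger opening in cm, from 0 to 9.3. A call has 1 to 12 rows; each row is the pose to reach, as a shift and turn from the pose commanded when the call began, along the tool's axes at that moment; what a row does not reach only later rows make up. A row lasts 1/10 s, in which the tool goes at most 50 mm and 8.59 degrees, less where a joint would pass 70% of its speed; a pose out of reach is approached as far as the arm can. A call with a gripper value outside its range is refused whole. The fingers move at their own pace and stop on an object; the grip force is fixed at half the most. Time passes only in rows, so rows that repeat a pose let the fingers close. It gives the time, the measured TCP pose, the force, the opening and the grip force at its end, in the units of the state.
- robot.get_state(): the state, without advancing time (a new reading comes with each control period).
- robot.grab_frame(name): name is "scene" or "top"; returns (picture, depth): 400x640x3 uint8, red, green, blue; 400x640 float32, m along the optical axis (not along the pixel's ray), 0 where there is no reading.
- robot.camera_model(name): a dict with "fx", "fy", "cx", "cy" (pixels), "k1" (the pictures are not rectified: a ray, as slopes to the right and down, at radius r is drawn at 1 + k1 r^2 times it, then the intrinsics apply), "world_to_cam" (4x4, takes a point from world to camera coordinates). Camera axes: x right, y down, z forward; pixel columns grow to the right and rows downward; lengths in m; the calibration is good to about 2 mm. A picture is of the moment at which its call begins. camera_model takes no time and is no camera call.
- robot.job_done(): hands the job in; it is judged then, once.
Trained networks look in the newest picture that a camera, given by its name, has taken for a name from the list of things; names that differ only in an ending like _2 or _b are one class to them, and where a whole thing is asked for, a point or a joint stands for the part that bears it (a point fixed in the world has none). Each returns a list of dicts, best first, with "p" (0 to 1); they miss things now and then, are a little off and sometimes report something else, mostly with a low value. They report only what shows in the picture. A call takes as long as a camera call. They do not tell look-alikes from the thing itself.
- robot.find_in(camera, label): "point" ([x, y, z] in m, in the coordinates of the camera as it stood for that picture, good to about 4 mm: the middle of the surface that is visible of it).
The state is a dict: "time_s": time; "q": joint angles; "joint_vel": joint speeds; "effort": joint torques, N m; "eef_pos": TCP position; "ee_rot": TCP orientation; "ft_force": force on the tool from outside, world axes, zero at the start; "ft_torque": the same for the moment, N m; "opening": finger opening in m; "grip_force": force on a finger pad.
Only numpy, scipy, OpenCV 4.12 (cv2) and the standard library are available. Lean on these libraries where they do the work, as an engineer would, in place of code of your own. Each camera call takes 0.05 s, during which the arm holds its last target. There are 200 camera calls.

### The job

On the grey control unit on the bench, turn the selector knob so its white pointer line clicks into the position marked with three dots, then take the loose grey cover by the rib on its top, set it squarely over the selector and press it straight down until it snaps home flush on the unit. Do not let go: finish while still holding the rib and pressing the cover firmly down (about 10 N). Leave the other things on the bench where they are.

Things in the scene. Friction and masses are not known exactly. Their poses are not given: they have to be found in the camera images.
- control_unit: Fixed grey control unit: a box 140 (x) x 110 (y) x 40 high with a raised plinth in the middle of its top; the selector sits on the plinth. Origin: centre of the underside, on the bench; x along the 140 side, roughly away from the robot (within 0.45 rad); z up. A black cable gland sticks out of its +x side.
- unit_seat (a point): Centre of the box top (under the plinth), 40 above the bench, axes as the unit's. The cover's lower rim rests at this height when home.
- plinth_top (a point): Centre of the plinth's flat top, 60 above the bench. Plinth: 80 (x) x 62 (y), 20 high, upper edges rounded at 5 mm radius. Snap fit: two sprung steel balls stick 5.5 out of each of its +x and -x faces, 13 above the box top.
- selector_grip (a point): On the selector's axis at mid-height of its grip bar, 73 above the bench. Selector: black disc 38 across, 3 thick, lying on the plinth top, with an upright bar on it 34 long, 10 wide, 20 high (top 83 above the bench); one end of the bar has a white pointer line. The point turns with it; its x axis points along the bar to the pointer end.
- selector (a joint): Selector angle, rad, growing clockwise from above; 0: pointer along the unit's +x. Four sprung notches marked by groups of white dots beside the disc: one dot -0.99, two -0.33, three +0.33, four +0.99; stops at -1.15 and 1.15. It starts at one or two dots. A hump between notches takes about 0.1 N m; let go near a notch, it settles into it.
- dial_cover: Loose grey plastic cover, about 0.14 kg, standing rim down on the bench: an upside-down box 104 (x) x 75 (y) x 52 high, walls 4, open below (inside 96 x 67, 47 deep), with a grip rib on top along its x. It goes over the plinth with 2.5 play each side, its x along the unit's x, either way round. Origin: centre of its underside (lower rim); z up.
- cover_lips (a point): Midway between the cover's two inner lips, 5 above its underside: round bars, 4 mm radius, along the two end walls (+x, -x), 85 apart. They meet the ball catches with the rim about 15 above the box top; the push rises to about 10 to 18 N, then drops suddenly and the cover goes down onto the box top. It resists being pulled off alike.
- cover_rib (a point): Centre of the cover's grip rib, 63 above the cover's underside. The rib is 60 long (cover x), 14 wide (y), 22 high: from 52 to 74 above the underside. Axes as the cover's.
- blade_strip: Bystander: steel strip of blades, 200 x 55 x 5, lying flat (mm). Origin at its underside. Leave it.
- bushing: Bystander: brass ring, 38 across, 26 high, standing (mm). Origin at its underside. Leave it.
- hex_key: Bystander: small L-shaped hex key, 100 x 28, bar 6 thick, lying (mm). Origin at its underside. Leave it.
- spanner: Bystander: steel spanner about 170 long, lying (mm). Origin at its underside. Leave it.
- driver: Bystander: screwdriver about 190 long, lying (mm). Origin at its underside. Leave it.
- abrasive_block: Bystander: reddish abrasive block 75 x 45 x 28 (mm). Origin at its underside. Leave it.
- oil_can: Bystander: standing aluminium oil bottle, 52 across, 130 high (mm). Origin at its underside. Leave it.
Things that resemble listed ones, but are neither listed nor needed, are in the scene too. There is more than one size of the control_unit; the job needs the larger.

How it is judged:
By the outcome, as a careful person would: the job done as asked, in the order asked, and still so for the second after the job is handed in, while the arm keeps its last pose, push and grip.
It also fails if it takes over 72 s, if anything falls off the work surface, if the arm or the gripper's body presses on something with over 40 N, if the wrist force passes 120 N, or if a joint passes its speed limit or range.

## Working session

There is one attempt and no reset: what is moved stays moved. The work goes in short steps, Python scripts to look and compute and a shell command to move; the robot and the scene stay as the last step left them, time stands still between calls to the robot, and variables do not carry over. Pictures are saved under pics/ and viewed, at most 10 in all, crops included, and the job is handed in when it is done.

```bash
ls; mkdir -p pics
cat > h.py <<'E'
import numpy as np, cv2
from rig import robot
def px2w(cam,uv,depth):
    m=robot.camera_model(cam); T=np.linalg.inv(m["world_to_cam"]); uv=np.atleast_2d(uv).astype(float)
    K=np.array([[m["fx"],0,m["cx"]],[0,m["fy"],m["cy"]],[0,0,1]])
    s=cv2.undistortPoints(uv.reshape(-1,1,2),K,np.array([m["k1"],0,0,0.])).reshape(-1,2)
    d=np.asarray(depth).reshape(-1,1)
    c=np.hstack([s*d,d]); return c@T[:3,:3].T+T[:3,3]
def cloud(cam,depth):
    h,w=depth.shape; v,u=np.mgrid[:h,:w]
    return px2w(cam,np.c_[u.ravel(),v.ravel()],depth.ravel()).reshape(h,w,3)
def c2w(cam,p):
    T=np.linalg.inv(robot.camera_model(cam)["world_to_cam"]); return T[:3,:3]@np.array(p)+T[:3,3]
def w2px(cam,p):
    m=robot.camera_model(cam);T=np.array(m["world_to_cam"]);c=T[:3,:3]@np.array(p)+T[:3,3];s=c[:2]/c[2];s=s*(1+m["k1"]*(s@s));return [m["fx"]*s[0]+m["cx"],m["fy"]*s[1]+m["cy"]]
E
python3 - <<'E'
from h import *
for c in ("top","scene"):
    p,d=robot.grab_frame(c); cv2.imwrite(f"pics/{c}0.png",p[:,:,::-1]); np.save(c+"0.npy",d); np.save(c+"0p.npy",p)
    print(c,np.linalg.inv(robot.camera_model(c)["world_to_cam"]).round(3).tolist(),robot.camera_model(c)["fx"])
    for l in ("control_unit","dial_cover","selector","cover_rib"):
        for r in robot.find_in(c,l): print(c,l,round(r["p"],2),c2w(c,r["point"]).round(3),np.round(w2px(c,c2w(c,r["point"]))))
print(robot.get_state())
E
```

```text
pics
top [[-0.004, -0.982, 0.191, 0.313], [-1.0, 0.009, 0.023, -0.019], [-0.024, -0.191, -0.981, 1.227], [0.0, 0.0, 0.0, 1.0]] 441.713988499513
top control_unit 0.84 [0.508 0.213 0.043] [244. 213.]
top control_unit 0.67 [0.314 0.232 0.026] [236. 285.]
top dial_cover 0.68 [ 0.517 -0.158  0.053] [381. 208.]
top selector 0.68 [0.513 0.214 0.064] [243. 209.]
top cover_rib 0.97 [ 0.516 -0.156  0.053] [380. 208.]
scene [[-0.513, 0.658, -0.551, 1.274], [0.858, 0.401, -0.321, 0.445], [0.01, -0.638, -0.77, 1.099], [0.0, 0.0, 0.0, 1.0]] 382.45925834049666
scene control_unit 0.83 [0.334 0.241 0.031] [396. 193.]
scene control_unit 0.59 [0.542 0.224 0.042] [368. 228.]
scene dial_cover 0.79 [ 0.541 -0.146  0.051] [278. 184.]
scene selector 0.53 [0.521 0.225 0.066] [372. 220.]
scene selector 0.42 [0.484 0.476 0.01 ] [442. 254.]
scene cover_rib 0.9 [ 0.533 -0.143  0.05 ] [280. 183.]
scene cover_rib 0.35 [0.519 0.222 0.064] [371. 220.]
{'time_s': 0.5, 'q': array([-1.32069716,  0.59930769, -0.00248429,  1.59943096,  0.00183219,
        0.94289015, -0.07982048]), 'joint_vel': array([-1.47020926e-03,  1.49283735e-04,  5.89064699e-04, -4.11785129e-05,
        1.20938165e-03, -5.85963201e-05, -8.43135041e-04]), 'effort': array([-1.88896316e-03, -7.64193320e+01,  1.49458252e+00, -2.52504104e+01,
       -5.24076016e-02,  1.11943146e-02,  5.11137364e-05]), 'eef_pos': array([0.23275004, 0.6866104 , 0.30270133]), 'ee_rot': array([-3.14156525e+00,  8.38189185e-05,  2.81480072e+00]), 'ft_force': array([-0.31779287, -0.21753941, -0.60255823]), 'ft_torque': array([ 0.0078998 ,  0.0050965 , -0.01620863]), 'grip_force': 0.0, 'opening': 0.09287178283125798}
```

Run:
```python
import cv2
p=cv2.imread("pics/top0.png"); cv2.imwrite("pics/a.png",cv2.resize(p[150:320,180:440],None,fx=3,fy=3,interpolation=cv2.INTER_CUBIC))
p=cv2.imread("pics/scene0.png"); cv2.imwrite("pics/b.png",p)
```

```text
(no output)
```

View pics/a.png

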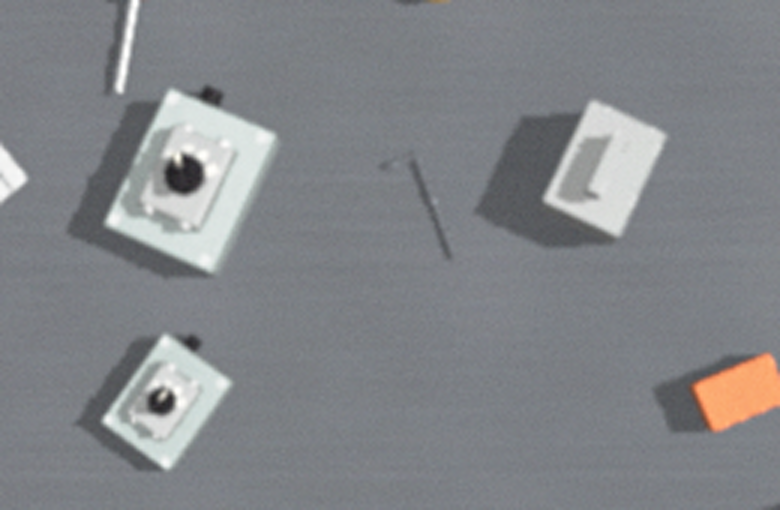

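View pics/b.png

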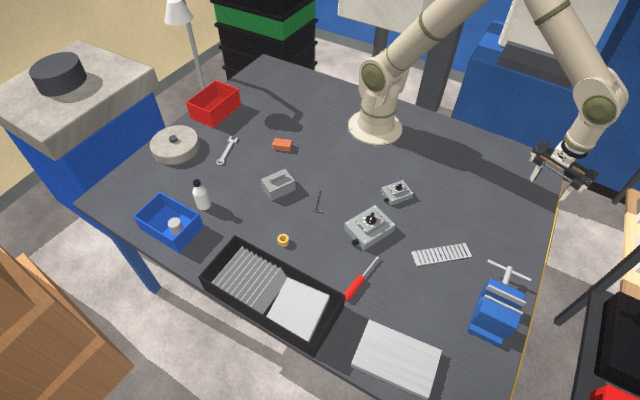

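Top view (crop): the larger unit is at about (190,180), its gland at upper right and its pointer up-left, so it is at one dot. The cover is at (605,170) and the smaller look-alike unit at (165,400). Next I'll measure the poses from depth.

```bash
cat > m.py <<'E'
from h import *
def rect(P,lo,hi,c,r):
    m=(np.hypot(P[...,0]-c[0],P[...,1]-c[1])<r)&(P[...,2]>lo)&(P[...,2]<hi)
    m=cv2.morphologyEx(m.astype(np.uint8),cv2.MORPH_OPEN,np.ones((2,2)))>0
    q=P[m]; (x,y),(w,h),a=cv2.minAreaRect((q[:,:2]*1000).astype(np.float32))
    if w<h: w,h,a=h,w,a+90
    a=(a+90)%180-90
    return [round(float(t),1) for t in (x,y,w,h,a)], len(q), q[:,2].mean().round(4)
E
python3 - <<'E'
from m import *
for c in ("top","scene"):
    P=cloud(c,np.load(c+"0.npy"))
    print(c,"bench z",np.median(P[(abs(P[...,0]-.5)<.1)&(abs(P[...,1]-.05)<.05)][:,2]).round(4))
    U=(.51,.213);C=(.52,-.155)
    print("box",rect(P,.032,.047,U,.12)); print("plinth",rect(P,.052,.0615,U,.08)); print("bar",rect(P,.075,.095,U,.06))
    print("cover",rect(P,.046,.058,C,.1)); print("rib",rect(P,.066,.085,C,.08))
# pointer: white pixels on bar, top
p=np.load("top0p.npy").astype(int); P=cloud("top",np.load("top0.npy"))
sub=p[198:222,232:256].sum(2)//3; print(sub)
print((P[198:222:1,232:256,2]*1000).astype(int))
E
```

```text
top bench z 0.0003
box ([459.0, 108.0, 359.5, 144.0, 62.8], 1301, np.float64(0.044))
plinth ([441.6, 99.7, 338.0, 92.4, 58.0], 339, np.float64(0.0644))
bar ([516.1, 215.1, 33.5, 9.3, 1.4], 54, np.float64(0.0789))
cover ([435.2, -122.3, 310.4, 78.0, -26.0], 901, np.float64(0.0591))
rib ([521.9, -162.6, 64.7, 14.9, -26.4], 121, np.float64(0.0685))
scene bench z 0.0
box ([863.2, 287.6, 865.1, 161.5, 10.4], 693, np.float64(0.0428))
plinth ([517.8, 223.9, 96.1, 57.1, -24.2], 182, np.float64(0.0573))
bar ([884.3, 327.2, 814.3, 11.5, 16.0], 27, np.float64(0.1125))
cover ([885.1, 98.4, 1035.2, 118.7, 35.2], 346, np.float64(0.055))
rib ([520.3, -150.6, 69.2, 13.7, -18.7], 70, np.float64(0.068))
[[153 152 152 187 212 215 215 216 221 233 237 237 229 218 214 216 211 215
  214 212 211 226 244 247]
 [151 150 172 206 223 223 218 215 223 237 245 246 237 220 219 220 221 219
  217 214 216 216 222 224]
 [147 151 187 224 234 227 220 223 196 205 227 229 222 223 232 243 241 228
  217 215 215 216 213 218]
 [151 164 200 227 233 216 222 237 161 130 153 172 190 223 246 252 250 234
  219 216 215 215 218 223]
 
[... 4320 characters left out ...]
2   59   62   58   61
    60   63   57   59   58   49 1227   40   38   41]
 [  57   59   57   60   61   63   58   58   61   62   61   58   61   61
    63   59   58   62   54   45   38   39   40   38]
 [  58   59   59   62   59   61   58   63   57   57   60   62   54   60
    56   58   60   58   55   41   37   41   34   38]
 [  58   61   56   56   61   62 1227   62   63   58   60   56   63   62
    56   63   60   55   46   39   41   39   41   38]
 [  57   57   57   56   58   65   58   57   60   62   59   58   58   62
    62   60   56   52   46   39   42   37   37   46]
 [  41   48   56   56   57   55   58   58   58   61   60   57   60   59
    61   60   56   48   41   38   39   41   42   43]]
```

```bash
cat > m.py <<'E'
from h import *
from scipy.ndimage import label
def rect(P,lo,hi,c,r,L=None,W=None):
    m=(np.hypot(P[...,0]-c[0],P[...,1]-c[1])<r)&(P[...,2]>lo)&(P[...,2]<hi)
    l,n=label(m); m=l==1+np.argmax(np.bincount(l.ravel())[1:])
    q=P[m]; (x,y),(w,h),a=cv2.minAreaRect((q[:,:2]*1000).astype(np.float32))
    if w<h: w,h,a=h,w,a+90
    a=(a+90)%180-90
    e=np.linalg.eigh(np.cov(q[:,:2].T))[1][:,1]; pa=np.degrees(np.arctan2(e[1],e[0]));pa=(pa+90)%180-90
    return [round(float(t),1) for t in (x,y,w,h,a)],"mean",(q[:,:2].mean(0)*1000).round(1),"pca",pa.round(1), len(q), q[:,2].mean().round(4)
E
python3 - <<'E'
from m import *
for c in ("top","scene"):
    P=cloud(c,np.load(c+"0.npy"))
    U=(.512,.216);C=(.52,-.155)
    print(c);print("box all",rect(P,.034,.095,U,.12)); print("plinth+",rect(P,.053,.095,U,.09)); print("bar",rect(P,.075,.095,U,.06))
    print("cover all",rect(P,.045,.095,C,.1)); print("rib",rect(P,.062,.085,C,.08))
P=(cloud("top",np.load("top0.npy")))
p=np.load("top0p.npy"); cv2.imwrite("pics/c.png",cv2.resize(p[185:235,215:275,::-1],None,fx=10,fy=10,interpolation=cv2.INTER_CUBIC))
E
```

```text
top
box all ([516.6, 217.0, 140.6, 110.9, -23.8], 'mean', array([514. , 215.3]), 'pca', np.float64(-24.4), 2002, np.float64(0.0478))
plinth+ ([516.9, 216.5, 90.0, 62.4, -23.0], 'mean', array([515.4, 215.9]), 'pca', np.float64(-23.7), 694, np.float64(0.062))
bar ([515.5, 217.0, 34.0, 10.2, 11.3], 'mean', array([516. , 216.6]), 'pca', np.float64(8.9), 54, np.float64(0.0831))
cover all ([522.2, -158.7, 105.1, 74.7, -26.5], 'mean', array([ 520.6, -158.9]), 'pca', np.float64(-24.6), 1035, np.float64(0.0548))
rib ([522.2, -158.4, 61.6, 14.0, -26.2], 'mean', array([ 521.1, -157.9]), 'pca', np.float64(-27.2), 124, np.float64(0.074))
scene
box all ([520.5, 218.4, 142.5, 112.0, -23.9], 'mean', array([528.5, 222.3]), 'pca', np.float64(-26.8), 1086, np.float64(0.0478))
plinth+ ([521.5, 218.5, 87.6, 63.5, -24.8], 'mean', array([525.1, 219.5]), 'pca', np.float64(-30.4), 376, np.float64(0.0618))
bar ([522.3, 218.4, 35.8, 10.1, 9.6], 'mean', array([522. , 218.5]), 'pca', np.float64(9.5), 31, np.float64(0.0813))
cover all ([524.5, -157.3, 105.7, 80.3, -28.8], 'mean', array([ 528.8, -153.3]), 'pca', np.float64(-31.9), 453, np.float64(0.0554))
rib ([524.4, -156.3, 60.0, 17.2, -25.9], 'mean', array([ 525.9, -155.3]), 'pca', np.float64(-26.4), 79, np.float64(0.0715))
```

View pics/c.png

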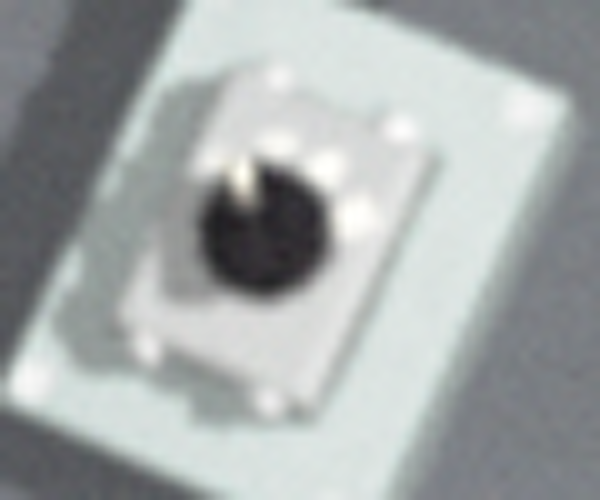

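The dots sit clockwise from the pointer and the bar yaw is about +10°. The unit yaw is about −24°, so three dots is at about −43°. I'll write a helper that computes the move.

```bash
cat > go.py <<'E'
import sys,numpy as np
from scipy.spatial.transform import Rotation as R
from rig import robot
s=robot.get_state(); x,y,z,yaw=map(float,sys.argv[1:5])
T=R.from_euler("xyz",s["ee_rot"]); d=T.inv().apply(np.array([x,y,z])-s["eef_pos"])*100
r=(T.inv()*R.from_euler("xyz",[np.pi,0,np.radians(yaw)])).as_rotvec(degrees=True)
print("t",d.round(2),"r",r.round(2),"pos",s["eef_pos"].round(4),"rot",np.degrees(s["ee_rot"]).round(2),"F",s["ft_force"].round(1),"t",s["time_s"])
E
python3 go.py .519 .217 .25 190
```

```text
t [-42.18 -35.29   5.27] r [ -0.     0.   -28.72] pos [0.2328 0.6866 0.3027] rot [-180.      0.    161.28] F [-0.3 -0.2 -0.6] t 0.5
```

```bash
R='{"tx":-42.2,"ty":-35.3,"tz":5.3,"rz":-28.7,"claw":6}'; python3 -m pendant '[{"tx":-42.2,"ty":-35.3,"tz":5.3,"rz":-28.7,"claw":6},{"tx":-42.2,"ty":-35.3,"tz":5.3,"rz":-28.7,"claw":6},{"tx":-42.2,"ty":-35.3,"tz":5.3,"rz":-28.7,"claw":6},{"tx":-42.2,"ty":-35.3,"tz":5.3,"rz":-28.7,"claw":6},{"tx":-42.2,"ty":-35.3,"tz":5.3,"rz":-28.7,"claw":6},{"tx":-42.2,"ty":-35.3,"tz":5.3,"rz":-28.7,"claw":6},{"tx":-42.2,"ty":-35.3,"tz":5.3,"rz":-28.7,"claw":6},{"tx":-42.2,"ty":-35.3,"tz":5.3,"rz":-28.7,"claw":6},{"tx":-42.2,"ty":-35.3,"tz":5.3,"rz":-28.7,"claw":6},{"tx":-42.2,"ty":-35.3,"tz":5.3,"rz":-28.7,"claw":6},{"tx":-42.2,"ty":-35.3,"tz":5.3,"rz":-28.7,"claw":6},{"tx":-42.2,"ty":-35.3,"tz":5.3,"rz":-28.7,"claw":6}]'; python3 go.py .519 .217 .15 190
```

```text
t [-42.18 -35.29  15.27] r [ -0.     0.   -28.72] pos [0.2328 0.6866 0.3027] rot [-180.      0.    161.28] F [-0.3 -0.2 -0.6] t 0.5invalid input at $[0]: expected keys tx, ty, tz, rx, ry, rz, claw
```

```bash
python3 -m pendant '[{"tx":-42.2,"ty":-35.3,"tz":5.3,"rx":0,"ry":0,"rz":-28.7,"claw":6},{"tx":-42.2,"ty":-35.3,"tz":5.3,"rx":0,"ry":0,"rz":-28.7,"claw":6},{"tx":-42.2,"ty":-35.3,"tz":5.3,"rx":0,"ry":0,"rz":-28.7,"claw":6},{"tx":-42.2,"ty":-35.3,"tz":5.3,"rx":0,"ry":0,"rz":-28.7,"claw":6},{"tx":-42.2,"ty":-35.3,"tz":5.3,"rx":0,"ry":0,"rz":-28.7,"claw":6},{"tx":-42.2,"ty":-35.3,"tz":5.3,"rx":0,"ry":0,"rz":-28.7,"claw":6},{"tx":-42.2,"ty":-35.3,"tz":5.3,"rx":0,"ry":0,"rz":-28.7,"claw":6},{"tx":-42.2,"ty":-35.3,"tz":5.3,"rx":0,"ry":0,"rz":-28.7,"claw":6},{"tx":-42.2,"ty":-35.3,"tz":5.3,"rx":0,"ry":0,"rz":-28.7,"claw":6},{"tx":-42.2,"ty":-35.3,"tz":5.3,"rx":0,"ry":0,"rz":-28.7,"claw":6},{"tx":-42.2,"ty":-35.3,"tz":5.3,"rx":0,"ry":0,"rz":-28.7,"claw":6},{"tx":-42.2,"ty":-35.3,"tz":5.3,"rx":0,"ry":0,"rz":-28.7,"claw":6}]'; python3 go.py .519 .217 .151 190
```

```text
time_s: 1.7
eef_pos: [0.5223, 0.2098, 0.2493]
ee_rot: [-3.138, 0.0, -2.977]
ft_force: [0.2, -0.0, -0.4]
opening: 0.0599
grip_force: 0.0
t [0.21 0.8  9.83] r [-0.19  0.02 -0.58] pos [0.5223 0.2098 0.2493] rot [-1.7981e+02  2.0000e-02 -1.7058e+02] F [ 0.2 -0.  -0.4] t 1.7
```

```bash
python3 -m pendant '[{"tx":0,"ty":0,"tz":5,"rx":0,"ry":0,"rz":0,"claw":6},{"tx":0,"ty":0,"tz":8,"rx":0,"ry":0,"rz":0,"claw":6},{"tx":0,"ty":0,"tz":9.9,"rx":0,"ry":0,"rz":0,"claw":6},{"tx":0,"ty":0,"tz":9.9,"rx":0,"ry":0,"rz":0,"claw":6}]'; python3 go.py .519 .217 .151 190
python3 - <<'E'
from h import *
a=robot.grab_frame("scene")[0]
u,v=map(int,w2px("scene",[.519,.217,.1])); cv2.imwrite("pics/d.png",cv2.resize(a[v-40:v+40,u-50:u+50,::-1],None,fx=7,fy=7,interpolation=cv2.INTER_CUBIC))
E
```

```text
time_s: 2.1
eef_pos: [0.518, 0.2168, 0.1486]
ee_rot: [-3.141, -0.004, -2.967]
ft_force: [-0.5, -0.0, 0.0]
opening: 0.0602
grip_force: 0.0
t [-0.1  -0.   -0.25] r [-0.06 -0.22  0.01] pos [0.518  0.2168 0.1486] rot [-179.94   -0.22 -169.99] F [-0.5 -0.   0. ] t 2.1
```

View pics/d.png

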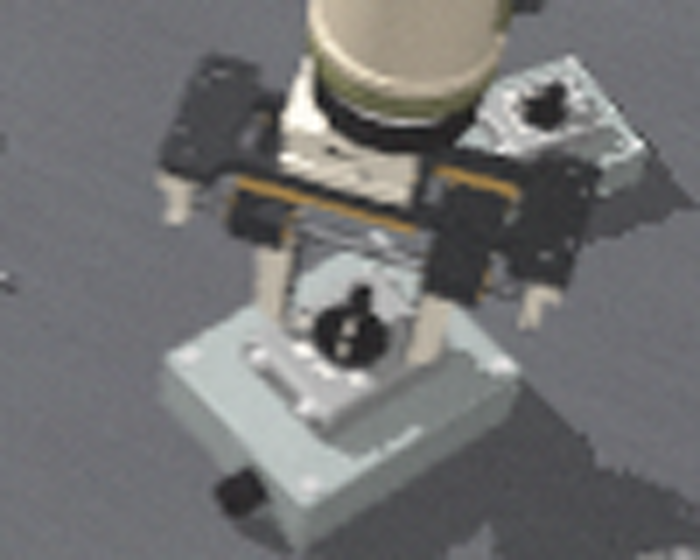

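The fingers at (270,300) and (430,330) straddle the bar at (350,325), aligned with it. Now I'll close them.

```bash
python3 -m pendant '[{"tx":0,"ty":0,"tz":0,"rx":0,"ry":0,"rz":0,"claw":0},{"tx":0,"ty":0,"tz":0,"rx":0,"ry":0,"rz":0,"claw":0},{"tx":0,"ty":0,"tz":0,"rx":0,"ry":0,"rz":0,"claw":0},{"tx":0,"ty":0,"tz":0,"rx":0,"ry":0,"rz":0,"claw":0},{"tx":0,"ty":0,"tz":0,"rx":0,"ry":0,"rz":0,"claw":0},{"tx":0,"ty":0,"tz":0,"rx":0,"ry":0,"rz":0,"claw":0},{"tx":0,"ty":0,"tz":0,"rx":0,"ry":0,"rz":0,"claw":0},{"tx":0,"ty":0,"tz":0,"rx":0,"ry":0,"rz":0,"claw":0}]'; python3 go.py .519 .217 .151 137;python3 -c "
from rig import robot;print(robot.get_state()['ft_torque'])"
```

```text
time_s: 2.95
eef_pos: [0.5188, 0.2187, 0.1509]
ee_rot: [3.139, 0.001, -2.966]
ft_force: [-2.1, 4.8, 0.6]
opening: 0.01
grip_force: 30.0
t [ 0.01 -0.17 -0.01] r [ 1.400e-01 -1.000e-02  5.307e+01] pos [0.5188 0.2187 0.1509] rot [ 1.7988e+02  5.0000e-02 -1.6993e+02] F [-2.1  4.8  0.6] t 2.95
[1.28280693 0.47963933 0.01455276]
```

```bash
python3 -m pendant '[{"tx":0,"ty":0.2,"tz":0,"rx":0,"ry":0,"rz":7,"claw":0},{"tx":0,"ty":0.2,"tz":0,"rx":0,"ry":0,"rz":14,"claw":0},{"tx":0,"ty":0.2,"tz":0,"rx":0,"ry":0,"rz":21,"claw":0},{"tx":0,"ty":0.2,"tz":0,"rx":0,"ry":0,"rz":28,"claw":0},{"tx":0,"ty":0.2,"tz":0,"rx":0,"ry":0,"rz":35,"claw":0},{"tx":0,"ty":0.2,"tz":0,"rx":0,"ry":0,"rz":42,"claw":0},{"tx":0,"ty":0.2,"tz":0,"rx":0,"ry":0,"rz":49,"claw":0},{"tx":0,"ty":0.2,"tz":0,"rx":0,"ry":0,"rz":53,"claw":0},{"tx":0,"ty":0.2,"tz":0,"rx":0,"ry":0,"rz":53,"claw":0},{"tx":0,"ty":0.2,"tz":0,"rx":0,"ry":0,"rz":53,"claw":0},{"tx":0,"ty":0.2,"tz":0,"rx":0,"ry":0,"rz":53,"claw":0}]'; python3 go.py .519 .219 .151 137;python3 -c "
from rig import robot;print(robot.get_state()['ft_torque'])"
```

```text
time_s: 4.05
eef_pos: [0.5187, 0.2186, 0.1509]
ee_rot: [-3.141, 0.0, 2.392]
ft_force: [-1.2, -2.9, 5.0]
opening: 0.0097
grip_force: 30.0
t [ 0.01  0.05 -0.01] r [-0.01  0.    0.06] pos [0.5187 0.2186 0.1509] rot [-179.99    0.    137.06] F [-1.2 -2.9  5. ] t 4.05
[-0.61881039  0.17787266 -0.05442185]
```

```bash
python3 -m pendant '[{"tx":0,"ty":0,"tz":0,"rx":0,"ry":0,"rz":0,"claw":7},{"tx":0,"ty":0,"tz":0,"rx":0,"ry":0,"rz":0,"claw":7},{"tx":0,"ty":0,"tz":0,"rx":0,"ry":0,"rz":0,"claw":7},{"tx":0,"ty":0,"tz":-4,"rx":0,"ry":0,"rz":0,"claw":7},{"tx":0,"ty":0,"tz":-9,"rx":0,"ry":0,"rz":0,"claw":7},{"tx":0,"ty":0,"tz":-12,"rx":0,"ry":0,"rz":0,"claw":7}]'; python3 go.py .523 -.157 .26 154
```

```text
time_s: 4.65
eef_pos: [0.5193, 0.2189, 0.2734]
ee_rot: [3.14, 0.001, 2.391]
ft_force: [1.0, -0.9, -0.4]
opening: 0.0534
grip_force: 0.0
t [-25.92 -27.23   1.31] r [  0.11   0.06 -17.02] pos [0.5193 0.2189 0.2734] rot [1.7989e+02 4.0000e-02 1.3698e+02] F [ 1.  -0.9 -0.4] t 4.65
```

```bash
python3 -m pendant '[{"tx":-25.9,"ty":-27.2,"tz":1,"rx":0,"ry":0,"rz":-17,"claw":7},{"tx":-25.9,"ty":-27.2,"tz":1,"rx":0,"ry":0,"rz":-17,"claw":7},{"tx":-25.9,"ty":-27.2,"tz":1,"rx":0,"ry":0,"rz":-17,"claw":7},{"tx":-25.9,"ty":-27.2,"tz":1,"rx":0,"ry":0,"rz":-17,"claw":7},{"tx":-25.9,"ty":-27.2,"tz":1,"rx":0,"ry":0,"rz":-17,"claw":7},{"tx":-25.9,"ty":-27.2,"tz":1,"rx":0,"ry":0,"rz":-17,"claw":7},{"tx":-25.9,"ty":-27.2,"tz":1,"rx":0,"ry":0,"rz":-17,"claw":7},{"tx":-25.9,"ty":-27.2,"tz":1,"rx":0,"ry":0,"rz":-17,"claw":7},{"tx":-25.9,"ty":-27.2,"tz":1,"rx":0,"ry":0,"rz":-17,"claw":7},{"tx":-25.9,"ty":-27.2,"tz":1,"rx":0,"ry":0,"rz":-17,"claw":7}]'; python3 go.py .523 -.157 .14 154
python3 - <<'E'
from m import *
for c in ("top","scene"):
    p,d=robot.grab_frame(c); np.save(c+"1.npy",d); P=cloud(c,d)
    U=(.5187,.2186)
    print(c);print("box all",rect(P,.034,.095,U,.12)); print("plinth+",rect(P,.053,.095,U,.09)); print("bar",rect(P,.072,.095,U,.04))
    if c=="top": cv2.imwrite("pics/e.png",cv2.resize(p[185:235,215:275,::-1],None,fx=10,fy=10,interpolation=cv2.INTER_CUBIC))
E
```

```text
time_s: 5.65
eef_pos: [0.5224, -0.1568, 0.2605]
ee_rot: [3.141, -0.0, 2.686]
ft_force: [-0.3, 1.3, -0.1]
opening: 0.0701
grip_force: 0.0
t [-7.000e-02  1.000e-02  1.205e+01] r [ 0.02 -0.02 -0.09] pos [ 0.5224 -0.1568  0.2605] rot [ 1.7998e+02 -2.0000e-02  1.5391e+02] F [-0.3  1.3 -0.1] t 5.65
top
box all ([516.5, 216.8, 140.4, 111.9, -24.0], 'mean', array([513.9, 215. ]), 'pca', np.float64(-24.9), 2002, np.float64(0.0479))
plinth+ ([516.5, 216.9, 90.2, 62.9, -23.6], 'mean', array([515.2, 215.8]), 'pca', np.float64(-23.1), 697, np.float64(0.0621))
bar ([516.4, 217.2, 33.6, 10.8, -41.4], 'mean', array([516.2, 216. ]), 'pca', np.float64(-43.3), 58, np.float64(0.0819))
scene
box all ([520.0, 219.1, 143.9, 111.6, -23.3], 'mean', array([528.8, 222.3]), 'pca', np.float64(-26.7), 1088, np.float64(0.048))
plinth+ ([521.0, 218.9, 87.6, 62.7, -24.5], 'mean', array([525.9, 219.6]), 'pca', np.float64(-28.5), 377, np.float64(0.0624))
bar ([520.7, 219.6, 35.0, 12.6, -43.5], 'mean', array([521.4, 219. ]), 'pca', np.float64(-44.2), 43, np.float64(0.0809))
```

View pics/e.png

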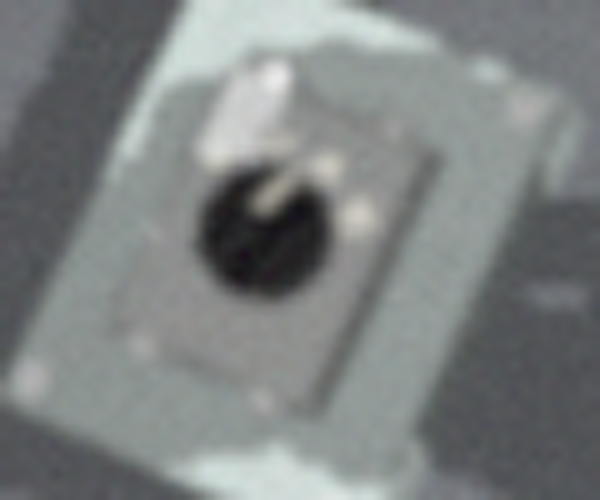

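The pointer now aims at the three-dot group at (325,165), and the bar yaw of −43° matches. Next is gripping the cover's rib.

```bash
python3 -m pendant '[{"tx":0,"ty":0,"tz":5,"rx":0,"ry":0,"rz":0,"claw":6},{"tx":0,"ty":0,"tz":9,"rx":0,"ry":0,"rz":0,"claw":5},{"tx":0,"ty":0,"tz":11,"rx":0,"ry":0,"rz":0,"claw":5},{"tx":0,"ty":0,"tz":12.2,"rx":0,"ry":0,"rz":0,"claw":5},{"tx":0,"ty":0,"tz":12.2,"rx":0,"ry":0,"rz":0,"claw":5},{"tx":0,"ty":0,"tz":12.2,"rx":0,"ry":0,"rz":0,"claw":0},{"tx":0,"ty":0,"tz":12.2,"rx":0,"ry":0,"rz":0,"claw":0},{"tx":0,"ty":0,"tz":12.2,"rx":0,"ry":0,"rz":0,"claw":0},{"tx":0,"ty":0,"tz":12.2,"rx":0,"ry":0,"rz":0,"claw":0},{"tx":0,"ty":0,"tz":12.2,"rx":0,"ry":0,"rz":0,"claw":0},{"tx":0,"ty":0,"tz":12.2,"rx":0,"ry":0,"rz":0,"claw":0},{"tx":0,"ty":0,"tz":12.2,"rx":0,"ry":0,"rz":0,"claw":0}]'; python3 go.py .523 -.157 .14 154
```

```text
time_s: 6.95
eef_pos: [0.5225, -0.157, 0.1389]
ee_rot: [-3.141, 0.0, 2.687]
ft_force: [-1.1, -1.6, 3.0]
opening: 0.0135
grip_force: 30.0
t [-0.05  0.02 -0.11] r [-0.01  0.01 -0.04] pos [ 0.5225 -0.157   0.1389] rot [-1.7999e+02  1.0000e-02  1.5396e+02] F [-1.1 -1.6  3. ] t 6.95
```

```bash
python3 -m pendant '[{"tx":0,"ty":0,"tz":-3,"rx":0,"ry":0,"rz":0,"claw":0},{"tx":0,"ty":0,"tz":-7,"rx":0,"ry":0,"rz":0,"claw":0},{"tx":0,"ty":0,"tz":-11,"rx":0,"ry":0,"rz":0,"claw":0},{"tx":0,"ty":0,"tz":-13,"rx":0,"ry":0,"rz":0,"claw":0},{"tx":0,"ty":0,"tz":-13,"rx":0,"ry":0,"rz":0,"claw":0}]'; python3 go.py .5187 .2184 .27 156
```

```text
time_s: 7.45
eef_pos: [0.5234, -0.157, 0.2714]
ee_rot: [3.14, 0.005, 2.687]
ft_force: [-0.0, -0.4, -0.1]
opening: 0.0137
grip_force: 30.0
t [16.89 33.52  0.1 ] r [ 0.08  0.27 -2.02] pos [ 0.5234 -0.157   0.2714] rot [179.92   0.27 153.98] F [-0.  -0.4 -0.1] t 7.45
```

```bash
python3 -m pendant '[{"tx":2,"ty":4,"tz":0,"rx":0,"ry":0,"rz":-0.2,"claw":0},{"tx":4,"ty":8,"tz":0,"rx":0,"ry":0,"rz":-0.5,"claw":0},{"tx":6,"ty":12,"tz":0,"rx":0,"ry":0,"rz":-1,"claw":0},{"tx":8,"ty":16,"tz":0,"rx":0,"ry":0,"rz":-1.2,"claw":0},{"tx":10,"ty":20,"tz":0,"rx":0,"ry":0,"rz":-1.5,"claw":0},{"tx":12,"ty":24,"tz":0,"rx":0,"ry":0,"rz":-2,"claw":0},{"tx":14,"ty":28,"tz":0,"rx":0,"ry":0,"rz":-2,"claw":0},{"tx":16,"ty":32,"tz":0,"rx":0,"ry":0,"rz":-2,"claw":0},{"tx":16.9,"ty":33.5,"tz":0,"rx":0,"ry":0,"rz":-2,"claw":0},{"tx":16.9,"ty":33.5,"tz":0,"rx":0,"ry":0,"rz":-2,"claw":0},{"tx":16.9,"ty":33.5,"tz":0,"rx":0,"ry":0,"rz":-2,"claw":0},{"tx":16.9,"ty":33.5,"tz":0,"rx":0,"ry":0,"rz":-2,"claw":0}]'; python3 go.py .5187 .2184 .27 156
python3 - <<'E'
from m import *
s=robot.get_state(); e=s["eef_pos"]; zt=e[2]-.1389+.052
p,d=robot.grab_frame("scene"); P=cloud("scene",d); np.save("s2.npy",d)
print(rect(P,zt-.012,zt+.004,e[:2]+[.003,.001],.075))
print(rect(P,zt-.045,zt-.01,e[:2]+[.003,.001],.075))
u,v=map(int,w2px("scene",[.519,.218,.12])); cv2.imwrite("pics/f.png",cv2.resize(p[v-45:v+55,u-60:u+60,::-1],None,fx=6,fy=6,interpolation=cv2.INTER_CUBIC))
p,d=robot.grab_frame("top"); P=cloud("top",d)
print("top",rect(P,zt-.012,zt+.006,e[:2]-[.002,.002],.075))
E
```

```text
time_s: 8.65
eef_pos: [0.5176, 0.2165, 0.2681]
ee_rot: [-3.14, -0.0, 2.72]
ft_force: [-0.1, -0.9, -1.0]
opening: 0.014
grip_force: 30.0
t [-0.02  0.22 -0.19] r [-0.09 -0.02 -0.15] pos [0.5176 0.2165 0.2681] rot [-1.7991e+02 -2.0000e-02  1.5585e+02] F [-0.1 -0.9 -1. ] t 8.65
([527.9, 212.0, 95.4, 77.1, -22.9], 'mean', array([541.5, 215.3]), 'pca', np.float64(-58.4), 414, np.float64(0.1801))
([545.2, 231.1, 125.9, 63.6, -59.6], 'mean', array([549.8, 225.4]), 'pca', np.float64(-50.4), 259, np.float64(0.154))
top ([477.3, 220.2, 54.2, 25.3, 67.0], 'mean', array([474.9, 217.1]), 'pca', np.float64(68.1), 209, np.float64(0.1812))
```

View pics/f.png

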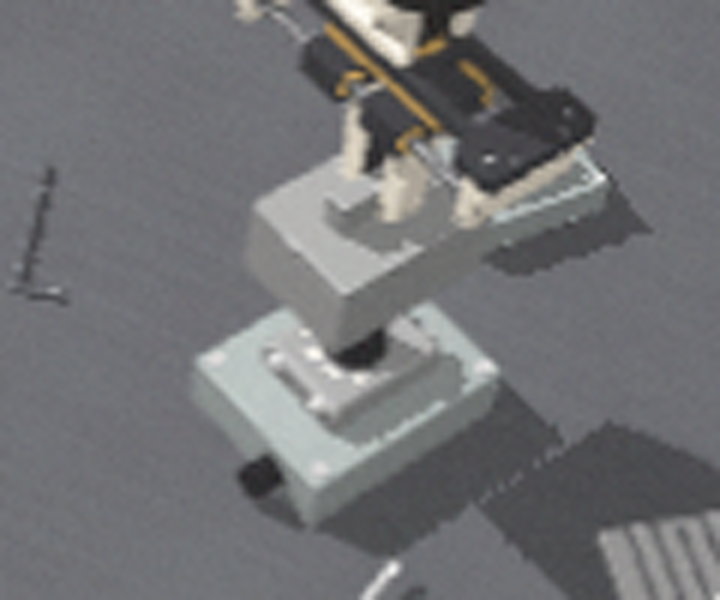

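The cover hangs level above the unit. I'll measure cover walls against unit walls in the same scene depth image so that camera bias cancels.

Run:
```python
from m import *
s=robot.get_state(); e=s["eef_pos"]; zr=e[2]-.1389
P=cloud("scene",np.load("s2.npy")); a=np.radians(-24)
c=np.array([.5187,.2184]); ex=np.array([np.cos(a),np.sin(a)]); ey=np.array([-ex[1],ex[0]])
lx=(P[...,:2]-c)@ex*1000; ly=(P[...,:2]-c)@ey*1000; z=P[...,2]
def wall(n,t,off,half,lo,hi):
    m=(abs(n-off)<7)&(abs(t)<half)&(z>lo)&(z<hi); k=np.polyfit(t[m],n[m],1)
    print(m.sum(),"offset err",np.median(n[m]-off).round(2),"sd",n[m].std().round(2),"tilt deg",np.degrees(k[0]).round(2))
print("zr",zr,e)
wall(lx,ly,52,30,zr+.008,zr+.045); wall(ly,lx,37.5,42,zr+.008,zr+.045)
wall(lx,ly,70,45,.008,.034); wall(ly,lx,55,60,.008,.034)
wall(lx,ly,40,26,.044,.056); wall(ly,lx,31,30,.044,.056)
```

```text
zr 0.1296609796834706 [0.51784521 0.21667566 0.26856098]
99 offset err 2.39 sd 1.61 tilt deg 2.68
129 offset err -2.99 sd 0.88 tilt deg -0.21
82 offset err 0.06 sd 2.46 tilt deg 3.13
94 offset err 0.28 sd 1.03 tilt deg -0.24
21 offset err 0.87 sd 1.69 tilt deg -1.47
21 offset err -0.16 sd 0.91 tilt deg -0.08
```

```bash
python3 -m pendant '[{"tx":0.2,"ty":0.2,"tz":2,"rx":0,"ry":0,"rz":0,"claw":0},{"tx":0.2,"ty":0.2,"tz":4,"rx":0,"ry":0,"rz":0,"claw":0},{"tx":0.2,"ty":0.2,"tz":5.5,"rx":0,"ry":0,"rz":0,"claw":0},{"tx":0.2,"ty":0.2,"tz":6.1,"rx":0,"ry":0,"rz":0,"claw":0},{"tx":0.2,"ty":0.2,"tz":6.1,"rx":0,"ry":0,"rz":0,"claw":0},{"tx":0.2,"ty":0.2,"tz":6.1,"rx":0,"ry":0,"rz":0,"claw":0},{"tx":0.2,"ty":0.2,"tz":6.1,"rx":0,"ry":0,"rz":0,"claw":0}]'; python3 go.py .5170 .2199 .21 156
cat > w.py <<'E'
from m import *
p,d=robot.grab_frame("scene"); s=robot.get_state(); e=s["eef_pos"]; zr=e[2]-.1389
P=cloud("scene",d); a=np.radians(-24)
c=np.array([.5187,.2184]); ex=np.array([np.cos(a),np.sin(a)]); ey=np.array([-ex[1],ex[0]])
print("zr",zr.round(4),e.round(4),"tool rel",((e[:2]-c)@ex*1000).round(1),((e[:2]-c)@ey*1000).round(1))
lx=(P[...,:2]-c)@ex*1000; ly=(P[...,:2]-c)@ey*1000; z=P[...,2]
def wall(n,t,off,half,lo,hi):
    m=(abs(n-off)<7)&(abs(t)<half)&(z>lo)&(z<hi); k=np.polyfit(t[m],n[m],1); kz=np.polyfit(z[m]*1000,n[m],1)
    print(m.sum(),"offset err",np.median(n[m]-off).round(2),np.mean(n[m]-off).round(2),"sd",n[m].std().round(2),"tilt deg",np.degrees(k[0]).round(2),"lean",np.degrees(kz[0]).round(2))
wall(lx,ly,52,30,zr+.008,zr+.045); wall(ly,lx,37.5,42,zr+.008,zr+.045)
wall(lx,ly,70,45,.008,.034); wall(ly,lx,55,60,.008,.034)
E
python3 w.py
```

```text
time_s: 9.45
eef_pos: [0.517, 0.221, 0.2085]
ee_rot: [3.141, 0.001, 2.722]
ft_force: [0.5, 0.0, -2.5]
opening: 0.0136
grip_force: 30.0
t [-0.04 -0.1  -0.15] r [ 0.06  0.05 -0.05] pos [0.517  0.221  0.2085] rot [1.7994e+02 5.0000e-02 1.5595e+02] F [ 0.5  0.  -2.5] t 9.45
zr 0.0696 [0.517  0.2211 0.2085] tool rel -2.7 1.7
91 offset err 0.62 0.33 sd 1.44 tilt deg 2.55 lean 0.16
108 offset err 1.37 1.3 sd 0.96 tilt deg -0.1 lean 0.1
82 offset err 0.03 0.16 sd 1.92 tilt deg 2.0 lean 0.63
99 offset err 0.41 0.24 sd 1.24 tilt deg 0.18 lean -1.34
```

```bash
python3 -m pendant '[{"tx":0.04,"ty":-0.12,"tz":0.3,"rx":0,"ry":0,"rz":0,"claw":0},{"tx":0.04,"ty":-0.12,"tz":0.6,"rx":0,"ry":0,"rz":0,"claw":0},{"tx":0.04,"ty":-0.12,"tz":0.9,"rx":0,"ry":0,"rz":0,"claw":0},{"tx":0.04,"ty":-0.12,"tz":1.1,"rx":0,"ry":0,"rz":0,"claw":0},{"tx":0.04,"ty":-0.12,"tz":1.2,"rx":0,"ry":0,"rz":0,"claw":0},{"tx":0.04,"ty":-0.12,"tz":1.2,"rx":0,"ry":0,"rz":0,"claw":0},{"tx":0.04,"ty":-0.12,"tz":1.2,"rx":0,"ry":0,"rz":0,"claw":0}]'; python3 w.py; python3 go.py .517 .22 .196 156
```

```text
time_s: 10.2
eef_pos: [0.5158, 0.2202, 0.1957]
ee_rot: [-3.142, 0.0, 2.722]
ft_force: [0.3, -0.4, -1.4]
opening: 0.0139
grip_force: 30.0
zr 0.0569 [0.5158 0.2202 0.1958] tool rel -3.4 0.4
85 offset err -0.67 -0.63 sd 1.27 tilt deg 1.5 lean 1.09
104 offset err -0.09 -0.14 sd 0.86 tilt deg -0.1 lean -0.35
85 offset err 0.26 0.44 sd 2.6 tilt deg 3.2 lean 2.67
96 offset err 0.21 0.24 sd 0.9 tilt deg -0.06 lean -1.51
t [-0.12  0.04 -0.02] r [ 0.    0.   -0.02] pos [0.5158 0.2202 0.1958] rot [180.     0.   155.98] F [ 0.3 -0.3 -0.8] t 10.25
```

```bash
python3 -m pendant '[{"tx":-0.08,"ty":0,"tz":0.1,"rx":0,"ry":0,"rz":0,"claw":0},{"tx":-0.08,"ty":0,"tz":0.2,"rx":0,"ry":0,"rz":0,"claw":0},{"tx":-0.08,"ty":0,"tz":0.3,"rx":0,"ry":0,"rz":0,"claw":0},{"tx":-0.08,"ty":0,"tz":0.4,"rx":0,"ry":0,"rz":0,"claw":0},{"tx":-0.08,"ty":0,"tz":0.4,"rx":0,"ry":0,"rz":0,"claw":0}]'; python3 go.py .517 .22 .1789 156;  python3 -c "
from rig import robot;print(robot.get_state()['ft_torque'])"
```

```text
time_s: 10.75
eef_pos: [0.517, 0.22, 0.1926]
ee_rot: [3.14, 0.001, 2.722]
ft_force: [-1.2, 0.0, 8.8]
opening: 0.0138
grip_force: 30.0
t [-0.    0.    1.37] r [ 0.07  0.05 -0.03] pos [0.517  0.22   0.1926] rot [1.7993e+02 5.0000e-02 1.5597e+02] F [-1.2  0.   8.8] t 10.75
[-0.09116042  0.40098209  0.03438637]
```

```bash
python3 -m pendant '[{"tx":0,"ty":0,"tz":0.1,"rx":0,"ry":0,"rz":0,"claw":0},{"tx":0,"ty":0,"tz":0.2,"rx":0,"ry":0,"rz":0,"claw":0},{"tx":0,"ty":0,"tz":0.3,"rx":0,"ry":0,"rz":0,"claw":0},{"tx":0,"ty":0,"tz":0.3,"rx":0,"ry":0,"rz":0,"claw":0}]'; python3 go.py .517 .22 .1789 156;  python3 -c "
from rig import robot;print(robot.get_state()['ft_torque'])"
```

```text
time_s: 11.15
eef_pos: [0.5172, 0.2203, 0.1899]
ee_rot: [3.139, 0.001, 2.722]
ft_force: [-0.3, -0.0, 8.8]
opening: 0.0144
grip_force: 30.0
t [ 0.   -0.04  1.1 ] r [ 0.12  0.08 -0.02] pos [0.5172 0.2203 0.1899] rot [1.7988e+02 8.0000e-02 1.5598e+02] F [-0.3 -0.   8.8] t 11.15
[0.11100012 0.33265133 0.01278757]
```

```bash
python3 -m pendant '[{"tx":0,"ty":0,"tz":0.1,"rx":0,"ry":0,"rz":0,"claw":0},{"tx":0,"ty":0,"tz":0.2,"rx":0,"ry":0,"rz":0,"claw":0},{"tx":0,"ty":0,"tz":0.3,"rx":0,"ry":0,"rz":0,"claw":0},{"tx":0,"ty":0,"tz":0.3,"rx":0,"ry":0,"rz":0,"claw":0}]'; python3 go.py .517 .22 .1789 156; python3 w.py
```

```text
time_s: 11.55
eef_pos: [0.5168, 0.2204, 0.1861]
ee_rot: [3.14, 0.001, 2.723]
ft_force: [0.0, 2.5, 0.9]
opening: 0.0137
grip_force: 30.0
t [-0.03 -0.03  0.72] r [ 0.08  0.04 -0.  ] pos [0.5168 0.2204 0.1861] rot [1.7992e+02 4.0000e-02 1.5600e+02] F [0.  2.5 0.9] t 11.55
zr 0.0471 [0.5168 0.2204 0.186 ] tool rel -2.5 1.0
84 offset err 0.44 0.34 sd 1.08 tilt deg 1.08 lean -0.72
103 offset err 0.95 0.98 sd 0.99 tilt deg -0.25 lean 0.03
78 offset err 0.46 0.43 sd 2.3 tilt deg 2.98 lean -1.1
99 offset err 0.15 0.12 sd 0.89 tilt deg 0.01 lean -0.02
```

```bash
python3 -m pendant '[{"tx":0,"ty":0,"tz":0.2,"rx":0,"ry":0,"rz":0,"claw":0},{"tx":0,"ty":0,"tz":0.4,"rx":0,"ry":0,"rz":0,"claw":0},{"tx":0,"ty":0,"tz":0.6,"rx":0,"ry":0,"rz":0,"claw":0},{"tx":0,"ty":0,"tz":0.7,"rx":0,"ry":0,"rz":0,"claw":0},{"tx":0,"ty":0,"tz":0.75,"rx":0,"ry":0,"rz":0,"claw":0},{"tx":0,"ty":0,"tz":0.75,"rx":0,"ry":0,"rz":0,"claw":0}]'; python3 go.py .517 .22 .1789 156
```

```text
time_s: 12.2
eef_pos: [0.5161, 0.2193, 0.1788]
ee_rot: [-3.141, -0.0, 2.722]
ft_force: [-3.0, -1.7, 12.9]
opening: 0.0138
grip_force: 30.0
t [-0.05  0.1  -0.01] r [-0.04 -0.03 -0.05] pos [0.5161 0.2193 0.1788] rot [-1.7996e+02 -3.0000e-02  1.5595e+02] F [-3.  -1.7 12.9] t 12.2
```

```bash
python3 -m pendant '[{"tx":0,"ty":0,"tz":0,"rx":0,"ry":0,"rz":0,"claw":0},{"tx":0,"ty":0,"tz":0,"rx":0,"ry":0,"rz":0,"claw":0},{"tx":0,"ty":0,"tz":0,"rx":0,"ry":0,"rz":0,"claw":0},{"tx":0,"ty":0,"tz":0,"rx":0,"ry":0,"rz":0,"claw":0},{"tx":0,"ty":0,"tz":0,"rx":0,"ry":0,"rz":0,"claw":0}]'
python3 - <<'E'
from m import *
p,d=robot.grab_frame("scene"); P=cloud("scene",d); a=np.radians(-24)
c=np.array([.5187,.2184]); lx=(P[...,0]-c[0])*np.cos(a)+(P[...,1]-c[1])*np.sin(a); ly=-(P[...,0]-c[0])*np.sin(a)+(P[...,1]-c[1])*np.cos(a)
m=(lx>.02)&(lx<.048)&(abs(ly)<.032)&(P[...,2]>.07)&(P[...,2]<.11); A=np.c_[lx[m],ly[m],np.ones(m.sum())]
print(m.sum(),np.median(P[m][:,2]),np.linalg.lstsq(A,P[m][:,2],rcond=None)[0])
u,v=map(int,w2px("scene",[.519,.218,.1])); cv2.imwrite("pics/g.png",cv2.resize(p[v-45:v+45,u-55:u+55,::-1],None,fx=6,fy=6,interpolation=cv2.INTER_CUBIC))
E
```

```text
time_s: 12.7
eef_pos: [0.5161, 0.2193, 0.1788]
ee_rot: [-3.141, -0.0, 2.722]
ft_force: [-4.6, -1.9, 12.4]
opening: 0.0134
grip_force: 30.0
138 0.0924149128275279 [-0.11285983 -0.00287459  0.0970686 ]
```

View pics/g.png

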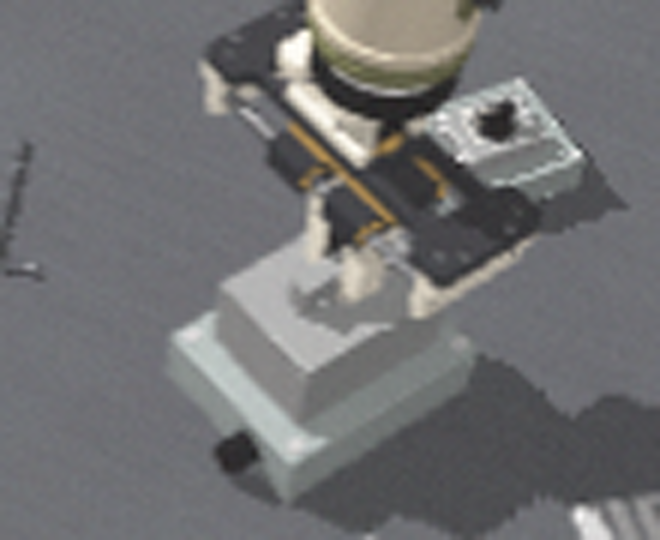

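The cover sits flush on the unit with its top at 92 mm, as expected when home. I'll ease the push slightly towards 10 N.

```bash
python3 -m pendant '[{"tx":0,"ty":0,"tz":-0.02,"rx":0,"ry":0,"rz":0,"claw":0},{"tx":0,"ty":0,"tz":-0.02,"rx":0,"ry":0,"rz":0,"claw":0},{"tx":0,"ty":0,"tz":-0.02,"rx":0,"ry":0,"rz":0,"claw":0},{"tx":0,"ty":0,"tz":-0.02,"rx":0,"ry":0,"rz":0,"claw":0}]'
```

```text
time_s: 13.15
eef_pos: [0.5161, 0.2193, 0.1788]
ee_rot: [-3.141, -0.001, 2.722]
ft_force: [-2.3, -0.5, 9.4]
opening: 0.0137
grip_force: 30.0
```

```bash
python3 -c "
from rig import robot;print(robot.job_done())"
```

```text
the job is handed in; nothing more can be done
None
```

I handed the job in at about 13 s: the selector was seen at three dots before covering, the cover is snapped home flush, and the arm still grips the rib pressing down at about 10 N (9.4 N wrist reading).

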